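Change over the blood tube mixer

ROBOT

A 7-joint arm with a two-finger parallel gripper is mounted at the origin on the work surface; the furniture and walls round the work are solid. World frame = base frame: x ahead of the robot, y to its left, z up, the work surface at z = 0. Lengths are in mm, angles in rad, forces in N, time in s.
With the tool pointing down it reaches from about 400 to 900 mm from the base axis. Payload 5.5 kg.
Tool frame: the origin (TCP) lies midway between the tips of the shut fingers; the grasp point (between the pads) lies 19 mm behind it; z points along the fingers, y is the line along which they close (so a half turn about z gives the same grasp; the last joint's range is limited). The gripper opens to 92 mm and grips with 3 to 60 N. Pads are 19 mm wide; open, the fingers measure 130 mm over their backs; the gripper's body (75 mm by 190 mm) begins 47 mm behind the grasp point.
Start: joints at [1.396, 0.501, -0.427, 1.55, 0.221, 1.138, -0.21], TCP at [275.598, -588.681, 226.729] pointing down, gripper open.
Joint ranges: [-2.88, 2.88], [-0.31, 2.03], [-1.54, 1.56], [0.2, 2.42], [-1.41, 4.55], [0.19, 2.02], [-2.57, 2.57]. Speed limits (rad/s): [2.57, 2.57, 3.14, 3.14, 3.14, 3.14, 3.14].

INTERFACE

Orientations are given as a unit quaternion [x, y, z, w].
In Python, from rig import robot, imaging, ticket gives the robot as it stands. The module is installed in compiled form; this text tells all that it offers.
- The arm moves only by the tool jog_arm, never from a script. Its argument "series" is a list of rows, each a list of 7 numbers: the shift along the tool's x, y, z normalised to -1 to 1, where 1 is 150 mm, then the turn, a rotation vector about the tool's x, y, z normalised to -1 to 1, where 1 is 90 degrees, then the closure, from 0 (fully open) to 1 (shut). A call has 1 to 12 rows; each row shifts and turns the commanded pose from where the row before left it, along the tool's axes as they then stand; what a row does not reach is not made up. A row lasts 1/8 s, in which the tool goes at most 62.5 mm and 10.7 degrees, less where a joint would pass 70% of its speed; a pose out of reach is approached as far as the arm can. A call with a number of a shift or a turn outside -1 to 1 is refused whole. A call with a gripper value outside its range is refused whole. The fingers move at their own pace and stop on an object; "force" is the grip in N (left out, the last holds). Time passes only in rows, so rows that do not move let the fingers close. It gives the time, the measured TCP pose, the force, the opening and the grip force at its end, in the units of the state.
- robot.state(): the state, without advancing time (a new reading comes with each control period).
- imaging.read_camera(name): name is "scene" or "top" or "wrist"; returns a dict with "color" (420x560x3 uint8, red, green, blue), "camera_matrix" (3x3 intrinsics, pixels), "eye" and "rotation" of the camera in the world; the wrist camera has in their place "tool_from_camera" (4x4, takes a point from camera to tool coordinates, whose origin is the TCP and whose axes are the flange's). Camera axes: x right, y down, z forward; pixel columns grow to the right and rows downward; lengths in mm; the calibration is good to about 2 mm. A picture is of the moment at which its call begins: read the wrist's pose just before it. There is no depth.
- ticket.job_done(): hands the job in; it is judged then, once.
The state is a dict: "time_s": time; "joints": joint angles; "qvel": joint speeds; "tau": joint torques, N m; "position": TCP position; "ee_rot": TCP orientation; "wrist_force": force on the tool from outside, world axes, zero at the start; "torque": the same for the moment, N m; "opening": finger opening in mm; "gripper_force": force on a finger pad.
Only numpy, scipy, OpenCV 4.12 (cv2) and the standard library are available. Lean on these libraries where they do the work, as an engineer would, in place of code of your own. Each camera call takes 0.05 s, during which the arm holds its last target. There are 200 camera calls.

TASK

Change over the blood tube mixer: swing its clear hood right back until it rests against its stop, pull the mixed tubes out of the clips and lay them in the empty back part of the steel tray, and press every waiting tube from the front part of the tray into a clip of its own, centred on the clip, until the sprung jaw has snapped over it (cap either way round). Then shut the hood completely and press the start button fully in; never press start while the hood is up, and leave the other things on the desk where they are.

Things in the scene. Friction and masses are not known exactly. Their poses are not given: they have to be found in the camera images.
- mixer: Bench tube mixer, white housing 212 deep x 226 wide, fixed. Origin: underside, at desk height; x points from the control strip to the hood hinge, y left, z up. A steel platform (top z = 60 mm) carries four clips side by side under a clear hood hinged at the rear. Before the hood, either side of its pull tab, two pods: left a fixed dial (y = +82, top z = 90), right the start button (y = -82).
- clip_1 (a point): Rightmost clip, at mixer (6, -69, 86) mm. The point is where the axis of a seated tube runs and the middle of its body belongs; the tube lies level along mixer x, cap either way. A clip is two forks, 7 mm thick, 21 mm before and behind the point: 35 mm between them are free for the fingers, which may go 20 mm below the point.
- clip_2 (a point): Second clip, at mixer (6, -23, 86); all clips are alike, 46 mm apart in y. Each fork: a saddle the tube bottoms on; on the +y side a fixed prong (top 17 mm above the point, flared out), on the -y side a sprung jaw (same height, with a ramp sloping down inward and a catch under it). The two jaws of a clip turn together.
- clip_3 (a point): Third clip, at mixer (6, 23, 86). A tube gripped at its middle and pressed straight down with 3 to 10 N pushes the jaw aside; the jaw snaps back over it when it is home and clamps it lightly.
- clip_4 (a point): Leftmost clip, at mixer (6, 69, 86). With the hood open nothing near the clips is higher than 17 mm above the points; the open hood stands behind mixer x = 84 and reaches 250 mm up.
- hood (a joint): Hood angle, rad: 0 shut, grows as the hood swings up and back, 1.75 against its stop. The hinge is damped: let go well below upright the hood sinks shut in one or two seconds; past upright it falls slowly back to the stop.
- hood_hinge (a point): On the hinge axis of the hood, mid-width, at mixer (84, 0, 66) mm. The axis is parallel to mixer y. Hood: 152 deep, 208 wide, 52 high.
- hood_handle (a point): Gripping point of the hood's pull tab, a black bar 16 wide (along y), 10 thick, 36 long, straight out of the top of the front wall; the point is 20 mm out from the wall, at mixer (-90, 0, 108) shut, (156, 0, 230) at the stop, where the tab points up. Pinched across its width from above it pivots between the pads, so the tool can point down all the way.
- start (a joint): Start button travel, m: 0 out, 0.005 fully in; sprung back, 4 N fully in. Only a press of 3.5 mm or more counts.
- start_top (a point): Middle of the top of the start button, a grey round cap 22 mm across on the right-hand pod; it is pressed straight down.
- tray: Shallow steel tray, 280 (x) x 122 (y) mm, fixed. Origin: middle of its underside, x to the back. Floor at z = 4, rims up to z = 10. A low ridge (top z = 8, at x = 40) parts the front part from the plain, empty back part. In the front part three tube places at x = -95, -48, -1, along y: grey ribs (top z = 10) either side of a tube's ends, none within 33 mm of the middle.
- tray_back (a point): Middle of the floor of the tray's back part, which is 92 deep (x) x 112 wide (y); axes as the tray's. It takes two tubes side by side, lying along y.
- tube_1_mid (a point): Waiting sample tube, lying between ribs in the front part of the tray along tray y. Glass, 88 long; body 12.8 mm across over the first 70, cap 16 mm across over the last 18, 11 g. This point is on its axis, 37 mm from the closed end: the middle of the body, the place to hold it. z runs along the tube to the cap. May be absent.
- tube_2_mid (a point): Waiting sample tube, lying between ribs in the front part of the tray along tray y. Glass, 88 long; body 12.8 mm across over the first 70, cap 16 mm across over the last 18, 11 g. This point is on its axis, 37 mm from the closed end: the middle of the body, the place to hold it. z runs along the tube to the cap. May be absent.
- tube_3_mid (a point): Waiting sample tube, lying between ribs in the front part of the tray along tray y. Glass, 88 long; body 12.8 mm across over the first 70, cap 16 mm across over the last 18, 11 g. This point is on its axis, 37 mm from the closed end: the middle of the body, the place to hold it. z runs along the tube to the cap. May be absent.
- mixed_1_mid (a point): Mixed sample tube that starts in clip 1, alike in size to the waiting ones; same point and axes. Held in its clip by the jaw; a straight pull up of 3 to 8 N frees it. May be absent.
- mixed_2_mid (a point): Mixed sample tube that starts in clip 3, alike in size to the waiting ones; same point and axes. Held in its clip by the jaw; a straight pull up of 3 to 8 N frees it. May be absent.
- mixed_3_mid (a point): Mixed sample tube that starts in clip 4, alike in size to the waiting ones; same point and axes. Held in its clip by the jaw; a straight pull up of 3 to 8 N frees it. May be absent.
- plaster: roll of sticking plaster lying flat at the back, 52 mm across, 25 high, a bystander. Origin: middle of its underside
- pen: ball pen between mixer and tray, 142 mm long, 10 thick, a bystander. Origin: middle of its underside
- rubber: eraser between mixer and tray, 20x42x13, a bystander. Origin: middle of its underside

How it is judged (in metres and radians):
On the way, in this order (a step that is already met when the one before it is completed fails the run):
1. the hood is open against its stop (value of joint hood above 1.68 rad), for 0.2 s.
2. every mixed tube lies in the back part of the tray and every waiting tube sits home in a clip (x of mixed_1_mid in the frame of tray_back between -0.046 and 0.046 m and y of mixed_1_mid in the frame of tray_back between -0.056 and 0.056 m and z of each of mixed_1_mid, mixed_2_mid, mixed_3_mid in the frame of tray_back below 0.02 m and x of mixed_2_mid in the frame of tray_back between -0.046 and 0.046 m and y of mixed_2_mid in the frame of tray_back between -0.056 and 0.056 m and x of mixed_3_mid in the frame of tray_back between -0.046 and 0.046 m and y of mixed_3_mid in the frame of tray_back between -0.056 and 0.056 m and (distance between tube_1_mid and clip_1 below 0.012 m or distance between tube_1_mid and clip_2 below 0.012 m or distance between tube_1_mid and clip_3 below 0.012 m or distance between tube_1_mid and clip_4 below 0.012 m) and angle between the z axis of each of tube_1_mid, tube_2_mid, tube_3_mid and the x axis of mixer, either way round below 0.12 rad and (distance between tube_2_mid and clip_1 below 0.012 m or distance between tube_2_mid and clip_2 below 0.012 m or distance between tube_2_mid and clip_3 below 0.012 m or distance between tube_2_mid and clip_4 below 0.012 m) and (distance between tube_3_mid and clip_1 below 0.012 m or distance between tube_3_mid and clip_2 below 0.012 m or distance between tube_3_mid and clip_3 below 0.012 m or distance between tube_3_mid and clip_4 below 0.012 m)), for 0.2 s.
3. the hood is shut over the tubes (value of joint hood below 0.03 rad), for 0.2 s.
4. the start button is pressed fully in with the hood shut (value of joint start above 0.0035 m and value of joint hood below 0.03 rad), for 0.1 s.
At the end, for the whole second after the job is handed in: Every mixed tube lies in the tray's back part (mid-body within 46 mm in x, 56 mm in y of its middle, below 20 mm), every waiting tube in a clip (mid-body within 12 mm of a clip's point, axis within 0.12 rad of the mixer's x), the hood is shut (below 0.03 rad) (all of step 2 and value of joint hood below 0.03 rad); the robot touches nothing.
It fails at once if start pressed while the hood is up (value of joint start above 0.0035 m and value of joint hood above 0.1 rad).
It fails at once if a bystander is moved by more than 4 cm (distance of any of plaster, pen, rubber from where it was at the start of the episode above 0.04 m).
Of tube_1, tube_2, tube_3 only 2 to 3 are there at a start; the rules pass over those that are not, and their reading is None.
Of mixed_1, mixed_2, mixed_3 only 1 to 2 are there at a start; the rules pass over those that are not, and their reading is None.
At some moment in a run one of tube_1, tube_2, tube_3 may be knocked a few centimetres aside while the robot is not near it.
Once in a run the grip may slacken for a moment while it holds something.
It also fails if it takes over 210 s, if anything falls off the work surface, if the arm or the gripper's body presses on something with over 40 N, if the wrist force passes 120 N, or if a joint passes its speed limit or range.

## Working session

There is one attempt and no reset: what is moved stays moved. The work goes in short steps, Python scripts to look and compute and a tool call to move; the robot and the scene stay as the last step left them, time stands still between calls to the robot, and variables do not carry over. Pictures are saved under pics/ and viewed, at most 17 in all, crops included, and the job is handed in when it is done.

Besides the shell and the picture viewer there is one more tool, called after "Request:" by a JSON object that holds its "fn" and its "kwargs", one argument or row to a line. jog_arm: Moves the arm, as the interface text tells. Scaled input: -1 to 1 covers 150 mm each way for a shift and 90 degrees each way for a turn. Its arguments: {"type":"object","properties":{"series":{"type":"array","items":{"type":"array","items":{"type":"number"}}},"force":{"type":"number"}},"required":["series"]}

```bash
mkdir -p pics; cat > h.py <<'E'
import numpy as np, cv2
from scipy.spatial.transform import Rotation as R
from rig import robot, imaging, ticket
def snap(n,f=None):
    c=imaging.read_camera(n)
    if f: cv2.imwrite('pics/'+f,c['color'][:,:,::-1])
    return c
def ray(c,uv):
    d=np.linalg.inv(c['camera_matrix'])@np.array([uv[0],uv[1],1.]); return np.array(c['rotation'])@d
def onz(c,uv,z):
    d=ray(c,uv); e=np.array(c['eye']); return e+d*(z-e[2])/d[2]
def proj(c,P):
    p=(np.atleast_2d(P)-np.array(c['eye']))@np.array(c['rotation']); q=p@np.array(c['camera_matrix']).T
    return q[:,:2]/q[:,2:]
E
python3 - <<'E'
from h import *
s=robot.state();print(s)
for n in('scene','top'):
    c=snap(n,n+'0.png');print(n,c['eye'],c['rotation'],c['camera_matrix'])
E
```

```text
{'time_s': 0.0, 'joints': array([ 1.39618908,  0.50185414, -0.42680311,  1.55145758,  0.22083388,
        1.13828452, -0.21030421]), 'qvel': array([-0.00285685,  0.00164949,  0.0012684 ,  0.00172131,  0.00030485,
        0.00013907,  0.00206348]), 'tau': array([-6.79521463e-05, -5.66583109e+01, -5.81596211e+00, -2.79107004e+01,
       -6.87795784e-02,  3.09003959e-02,  2.09550594e-04]), 'position': array([ 275.23202784, -588.07965204,  225.67230722]), 'ee_rot': array([ 9.76127323e-01,  2.17196937e-01, -1.88162497e-04, -9.50605729e-04]), 'wrist_force': array([-1.10347547, -0.46089335, -0.89930658]), 'torque': array([ 0.03142236, -0.01394526, -0.00840006]), 'gripper_force': 0.0, 'opening': 92.03207837469763}
scene [510.19228519 785.18102586 640.27395129] [-0.01592471  0.88241352 -0.47014628  0.00743352] [[490.61974292   0.         274.19738834]
 [  0.         490.61974292 221.39778835]
 [  0.           0.           1.        ]]
top [432.89498006 -40.53011815 929.59070229] [ 0.71106194 -0.70010639  0.0313525  -0.05708756] [[406.35249986   0.         277.69559049]
 [  0.         406.35249986 219.61002344]
 [  0.           0.           1.        ]]
```

```bash
sed -i "s/    return c$/    if 'rotation' in c: c['rotation']=R.from_quat(c['rotation']).as_matrix()\n    return c/" h.py; head -9 h.py
```

```text
import numpy as np, cv2
from scipy.spatial.transform import Rotation as R
from rig import robot, imaging, ticket
def snap(n,f=None):
    c=imaging.read_camera(n)
    if f: cv2.imwrite('pics/'+f,c['color'][:,:,::-1])
    if 'rotation' in c: c['rotation']=R.from_quat(c['rotation']).as_matrix()
    return c
def ray(c,uv):
```

View pics/top0.png

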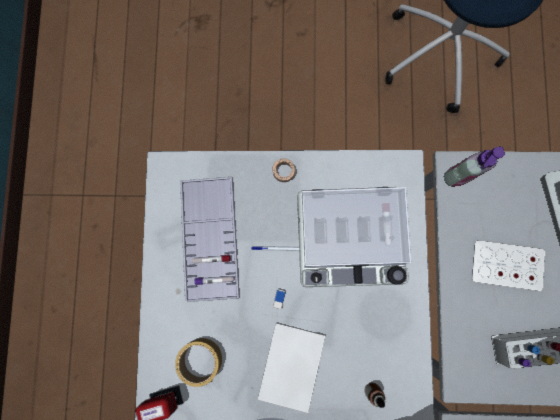

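View pics/scene0.png

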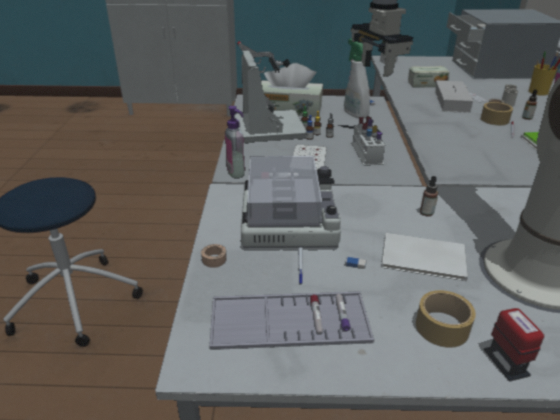

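```bash
python3 - <<'E'
from h import *
a=cv2.imread('pics/top0.png')
cv2.imwrite('pics/c1.png',np.hstack([cv2.resize(a[170:310,172:247],None,fx=4,fy=4,interpolation=3),cv2.resize(a[175:295,290:420],None,fx=3.8,fy=560/120,interpolation=3)]))
c=snap('top');print(np.round(c['rotation'],3))
E
```

```text
[[ 0.018 -0.992  0.125]
 [-0.999 -0.013  0.037]
 [-0.035 -0.125 -0.992]]
```

View pics/c1.png

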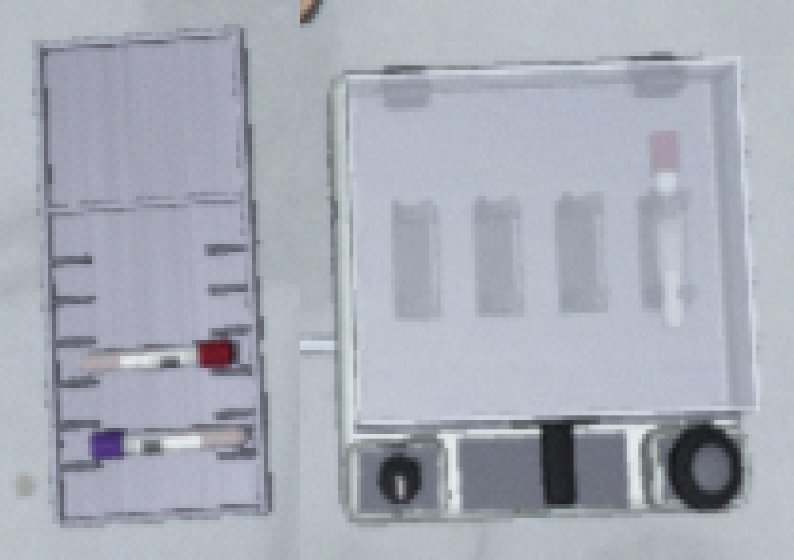

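```bash
cat >> h.py <<'E'
def fit(c,model,uv,g):
    from scipy.optimize import least_squares
    model=np.array(model,float);uv=np.array(uv,float)
    def T(p): return R.from_euler('z',p[2]).apply(model)+[p[0],p[1],0]
    f=lambda p:(proj(c,T(p))-uv).ravel()
    r=least_squares(f,g,loss='soft_l1'); return r.x,f(r.x).reshape(-1,2)
E
python3 - <<'E'
from h import *
c=snap('top')
L=lambda p:(172+p[0]/4,170+p[1]/4)
M=lambda p:(290+(p[0]-300)/3.8,175+p[1]*120/560)
t,e=fit(c,[[140,61,10],[140,-61,10],[-140,-61,10],[-140,61,10]],[L(p) for p in[(38,44),(242,28),(270,510),(60,522)]],[500,200,0])
print('tray',t,e.round(1).tolist())
m,e=fit(c,[[84,104,118],[84,-104,118],[-68,-104,118],[-68,104,118],[-106,0,108],[6,-69,86],[6,69,90]],[M(p) for p in[(345,72),(738,60),(755,410),(355,425),(560,505),(672,238),(416,260)]],[500,-100,0])
print('mixer',m,e.round(1).tolist())
for n,a,b in(('red',(82,363),(237,352)),('pur',(248,436),(90,445))):
    A=onz(c,L(a),10.4);B=onz(c,L(b),12);d=(B-A);l=np.hypot(*d[:2]);print(n,A,B,l,'mid',A+d/l*37, np.arctan2(d[1],d[0]))
A=onz(c,M((672,325)),86);B=onz(c,M((664,131)),86);d=B-A;l=np.linalg.norm(d);print('mix',A,B,l,A+d/l*37)
W=lambda p:R.from_euler('z',m[2]).apply(p)+[m[0],m[1],0]
for n,p in dict(c1=(6,-69,86),c2=(6,-23,86),c3=(6,23,86),c4=(6,69,86),h=(-90,0,108),ho=(156,0,230)).items():print(n,W(p))
for z in(85,90,95,100):print('btn',onz(c,M((711,468)),z), 'dial',onz(c,M((400,478)),z))
print('dial exp',W((-90,82,90)))
s=snap('scene')
print(proj(s,[W((84,104,118)),W((84,-104,118)),W((-68,-104,118)),W((-68,104,118)),W((-90,0,108))]))
print('pen etc',onz(c,(253,247),5),onz(c,(299,249),5),onz(c,(280,298),10),onz(c,(284,170),12))
E
```

```text
tray [5.04443312e+02 1.47909577e+02 9.05650351e-02] [[-0.6, -1.0], [0.5, -1.1], [0.8, 0.6], [-0.8, 1.5]]
mixer [ 5.15765394e+02 -1.66249245e+02  4.80652160e-02] [[0.2, 0.2], [0.2, -1.0], [1.1, -0.1], [0.5, -0.0], [-0.5, 0.5], [-1.1, 1.7], [-0.5, -1.0]]
red [451.6752122 185.8127952  10.4      ] [459.31306658  97.43464628  12.        ] 88.70757592275015 mid [454.8609673  148.95019946  11.06736126] -1.484588096197019
pur [412.4475307   89.95299242  10.4       ] [405.82638856 178.85202206  12.        ] 89.14525783777565 mid [409.69940629 126.85079468  11.06408468] 1.6451384188811862
mix [ 489.93997127 -236.62969658   86.        ] [ 576.581569   -233.65770145   86.        ] 86.69255569874973 [ 526.91822263 -235.36126218   86.        ]
c1 [ 525.07368717 -234.88127548   86.        ]
c2 [ 522.86353847 -188.93440135   86.        ]
c3 [ 520.65338976 -142.98752722   86.        ]
c4 [518.44324106 -97.04065308  86.        ]
h [ 425.86933549 -170.57344853  108.        ]
ho [ 671.5852276  -158.75395764  230.        ]
btn [ 427.8020186  -256.61172784   85.        ] dial [420.42707065 -90.20212931  85.        ]
btn [ 427.83216907 -255.33251882   90.        ] dial [420.50088101 -89.90806965  90.        ]
btn [ 427.86231954 -254.05330979   95.        ] dial [420.57469138 -89.61400999  95.        ]
btn [ 427.89247001 -252.77410077  100.        ] dial [420.64850174 -89.31995033 100.        ]
dial exp [421.92950519 -88.66815116  90.        ]
[[246.64188835 202.38066427]
 [249.58663045 156.37834205]
 [313.47763145 156.11468221]
 [321.62012863 201.98840594]
 [326.91048808 181.14667868]]
pen etc [485.31888862  49.46697749   5.        ] [482.42565681 -55.33912948   5.        ] [372.46371033 -14.2096421   10.        ] [663.90402585 -18.55540428  12.        ]
```

```bash
cat >> h.py <<'E'
MX=np.array([515.8,-166.2,0.048]); TR=np.array([504.4,147.9,0.0906])
def W(p,F=None):
    F=MX if F is None else F
    return R.from_euler('z',F[2]).apply(np.array(p,float))+[F[0],F[1],0]
def plan(pts,c,step=45,s=None,dec=3):
    """pts: list of (pos,yaw of tool x); prints rows, rounding errors carried"""
    s=s or robot.state(); P=np.array(s['position']);Q=R.from_quat(s['ee_rot']);out=[]
    for pos,yaw in pts:
        G=R.from_euler('z',yaw)*R.from_euler('x',np.pi); pos=np.array(pos,float)
        w=(Q.inv()*G).magnitude()
        n=max(1,int(np.ceil(max(np.linalg.norm(pos-P)/step,w/.17)-1e-6)))
        for k in range(n):
            q0=Q.as_matrix(); d=q0.T@((pos-P)/(n-k)); rv=(Q.inv()*G).as_rotvec()/(n-k)
            r=np.round(np.r_[d/150,rv/(np.pi/2)],dec)+0.
            P=P+q0@(r[:3]*150);Q=Q*R.from_rotvec(r[3:]*np.pi/2); out.append(r.tolist()+[c])
    print(len(out),'rows');print(str(out).replace(' ','').replace('0.0,','0,'));return P
E
python3 - <<'E'
from h import *
h=W((-90,0,0))
plan([(h+[0,0,170],.048)],.5)
E
```

```text
10 rows
[[0.209,-0.21,0.038,0,0,0.025,0.5],[0.201,-0.218,0.038,0,0,0.025,0.5],[0.192,-0.225,0.038,0,0,0.025,0.5],[0.183,-0.233,0.038,0,0,0.025,0.5],[0.173,-0.24,0.037,0,0,0.025,0.5],[0.164,-0.246,0.038,0,0,0.025,0.5],[0.154,-0.253,0.037,0,0,0.025,0.5],[0.144,-0.259,0.038,0,0,0.024,0.5],[0.134,-0.264,0.037,0,0,0.025,0.5],[0.124,-0.268,0.038,-0.001,0,0.024,0.5]]
```

Request:
{"fn": "jog_arm", "kwargs": {
  "series": [
    [0.209,-0.21,0.038,0,0,0.025,0.5],
    [0.201,-0.218,0.038,0,0,0.025,0.5],
    [0.192,-0.225,0.038,0,0,0.025,0.5],
    [0.183,-0.233,0.038,0,0,0.025,0.5],
    [0.173,-0.24,0.037,0,0,0.025,0.5],
    [0.164,-0.246,0.038,0,0,0.025,0.5],
    [0.154,-0.253,0.037,0,0,0.025,0.5],
    [0.144,-0.259,0.038,0,0,0.024,0.5],
    [0.134,-0.264,0.037,0,0,0.025,0.5],
    [0.124,-0.268,0.038,-0.001,0,0.024,0.5],
    [0,0,0,0,0,0,0.5]
  ]
}}

```text
time_s: 1.62
position: [427.0, -167.1, 170.2]
ee_rot: [1.0, 0.027, 0.0, 0.0]
wrist_force: [-0.6, -0.5, 0.1]
opening: 46.1
gripper_force: 0.0
```

```bash
cat >> h.py <<'E'
def wsnap(f=None):
    s=robot.state(); c=snap('wrist',f); T=np.array(c['tool_from_camera'])
    Q=R.from_quat(s['ee_rot']).as_matrix(); c['eye']=s['position']+Q@T[:3,3]; c['rotation']=Q@T[:3,:3]; return c
E
python3 - <<'E'
from h import *
s=robot.state();print(s['position'],s['ee_rot'],s['time_s'],s['opening'],s['wrist_force'])
c=wsnap('w1.png');print(c['tool_from_camera'],proj(c,[W((-90,0,108)),W((-106,0,113)),W((-90,-82,98)),W((-90,82,90))]))
E
```

```text
[ 427.01878037 -167.07579787  170.16757634] [9.99622280e-01 2.74807073e-02 2.36806566e-04 2.29582794e-04] 1.625 46.10503938565712 [-0.60848589 -0.53591155  0.0934376 ]
[[ 1.22868685e-03 -9.68146404e-01 -2.50381768e-01  6.63771435e+01]
 [ 9.99999154e-01  1.08254665e-03  7.21387051e-04 -8.71555189e-01]
 [-4.27358335e-04 -2.50382443e-01  9.68146915e-01 -1.58546713e+02]
 [ 0.00000000e+00  0.00000000e+00  0.00000000e+00  1.00000000e+00]] [[283.147629   225.80152061]
 [282.97348228 251.91773059]
 [404.79203093 222.36720644]
 [164.34837324 217.28884991]]
```

View pics/w1.png

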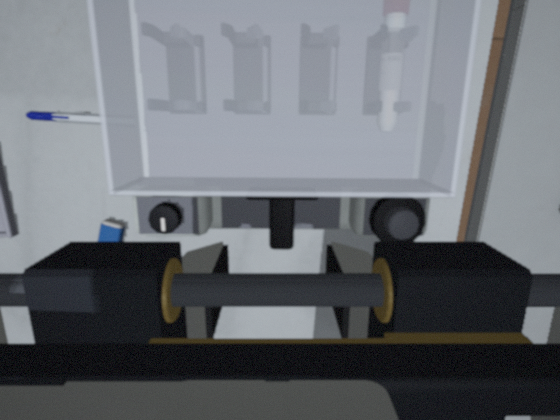

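```bash
python3 - <<'E'
from h import *
s=robot.state();print(s['position'])
h=W((-90,0,0))
plan([(h+[0,0,140],.048),(h+[0,0,93],.048)],.55,25)
E
```

```text
[ 426.37294494 -169.40713248  170.20028482]
4 rows
[[-0.002,0.003,0.101,0,0,0.001,0.55],[-0.002,0.004,0.1,0.001,0,0.002,0.55],[0,0,0.157,0,0,0,0.55],[0.001,0,0.157,0,0,0,0.55]]
```

Request:
{"fn": "jog_arm", "kwargs": {
  "series": [
    [0,0.004,0.101,0,0,0,0.55],
    [0,0,0.1,0,0,0,0.55],
    [0,0,0.157,0,0,0,0.55],
    [0,0,0.157,0,0,0,0.55],
    [0,0,0,0,0,0,0.55],
    [0,0,0,0,0,0,1],
    [0,0,0,0,0,0,1],
    [0,0,0,0,0,0,1],
    [0,0,0,0,0,0,1]
  ],
  "force": 20
}}

```text
time_s: 2.8
position: [426.5, -169.6, 93.6]
ee_rot: [1.0, 0.025, 0.0, 0.0]
wrist_force: [0.0, 6.4, 3.7]
opening: 15.8
gripper_force: 20.0
```

```bash
python3 - <<'E'
from h import *
s=robot.state();print(s['position'])
# relative arc in tool axes; grasp point offset constant
a0=np.arctan2(42,-174);r=np.hypot(174,42)
n=23
th=np.concatenate([np.linspace(0,1.73,n+1)])
p=np.c_[r*np.cos(a0-th),r*np.sin(a0-th)]
d=np.diff(p,axis=0)/150
print([[round(x,3)+0.,0,round(-z,3)+0.,0,0,0,1] for x,z in d])
E
```

```text
[ 426.53850523 -169.6009176    93.60893448]
[[np.float64(0.024), 0, np.float64(-0.086), 0, 0, 0, 1], [np.float64(0.031), 0, np.float64(-0.084), 0, 0, 0, 1], [np.float64(0.037), 0, np.float64(-0.082), 0, 0, 0, 1], [np.float64(0.043), 0, np.float64(-0.079), 0, 0, 0, 1], [np.float64(0.049), 0, np.float64(-0.075), 0, 0, 0, 1], [np.float64(0.054), 0, np.float64(-0.071), 0, 0, 0, 1], [np.float64(0.06), 0, np.float64(-0.067), 0, 0, 0, 1], [np.float64(0.064), 0, np.float64(-0.062), 0, 0, 0, 1], [np.float64(0.069), 0, np.float64(-0.057), 0, 0, 0, 1], [np.float64(0.073), 0, np.float64(-0.052), 0, 0, 0, 1], [np.float64(0.077), 0, np.float64(-0.046), 0, 0, 0, 1], [np.float64(0.08), 0, np.float64(-0.041), 0, 0, 0, 1], [np.float64(0.083), 0, np.float64(-0.034), 0, 0, 0, 1], [np.float64(0.085), 0, np.float64(-0.028), 0, 0, 0, 1], [np.float64(0.087), 0, np.float64(-0.022), 0, 0, 0, 1], [np.float64(0.088), 0, np.float64(-0.015), 0, 0, 0, 1], [np.float64(0.089), 0, np.float64(-0.008), 0, 0, 0, 1], [np.float64(0.09), 0, np.float64(-0.002), 0, 0, 0, 1], [np.float64(0.09), 0, np.float64(0.005), 0, 0, 0, 1], [np.float64(0.089), 0, np.float64(0.012), 0, 0, 0, 1], [np.float64(0.088), 0, np.float64(0.019), 0, 0, 0, 1], [np.float64(0.086), 0, np.float64(0.025), 0, 0, 0, 1], [np.float64(0.084), 0, np.float64(0.031), 0, 0, 0, 1]]
```

Request:
{"fn": "jog_arm", "kwargs": {
  "series": [
    [0.024,0,-0.086,0,0,0,1],
    [0.031,0,-0.084,0,0,0,1],
    [0.037,0,-0.082,0,0,0,1],
    [0.043,0,-0.079,0,0,0,1],
    [0.049,0,-0.075,0,0,0,1],
    [0.054,0,-0.071,0,0,0,1],
    [0.06,0,-0.067,0,0,0,1],
    [0.064,0,-0.062,0,0,0,1],
    [0.069,0,-0.057,0,0,0,1],
    [0.073,0,-0.052,0,0,0,1],
    [0.077,0,-0.046,0,0,0,1],
    [0.08,0,-0.041,0,0,0,1]
  ]
}}

```text
time_s: 4.3
position: [524.6, -165.0, 213.6]
ee_rot: [1.0, 0.025, -0.001, 0.0]
wrist_force: [-0.1, 3.5, -0.5]
opening: 16.8
gripper_force: 2.0
```

Request:
{"fn": "jog_arm", "kwargs": {
  "series": [
    [0.083,0,-0.034,0,0,0,1],
    [0.085,0,-0.028,0,0,0,1],
    [0.087,0,-0.022,0,0,0,1],
    [0.088,0,-0.015,0,0,0,1],
    [0.089,0,-0.008,0,0,0,1],
    [0.09,0,-0.002,0,0,0,1],
    [0.09,0,0.005,0,0,0,1],
    [0.089,0,0.012,0,0,0,1],
    [0.088,0,0.019,0,0,0,1],
    [0.086,0,0.025,0,0,0,1],
    [0.084,0,0.031,0,0,0,1],
    [0,0,0,0,0,0,1]
  ]
}}

```text
time_s: 5.8
position: [671.4, -157.6, 216.7]
ee_rot: [1.0, 0.025, 0.002, -0.0]
wrist_force: [0.7, 5.6, 1.8]
opening: 15.8
gripper_force: 20.0
```

Request:
{"fn": "jog_arm", "kwargs": {
  "series": [
    [0,0,0,0,0,0,0.6],
    [0,0,0,0,0,0,0.6],
    [0,0,-0.2,0,0,0,0.6],
    [0,0,-0.2,0,0,0,0.65],
    [-0.25,0.1,0,0,0,0,0.67],
    [-0.3,0.15,0,0,0,0,0.67],
    [-0.3,0.15,0,0,0,0,0.67],
    [-0.15,0.1,0.2,0,0,0,0.67],
    [0,0,0.2,0,0,0,0.67],
    [0,0,0,0,0,0,0.67],
    [0,0,0,0,0,0,0.67]
  ]
}}

```text
time_s: 7.18
position: [523.4, -242.0, 217.0]
ee_rot: [1.0, 0.024, 0.001, 0.001]
wrist_force: [0.1, 0.7, 0.7]
opening: 30.2
gripper_force: 0.0
```

```bash
python3 - <<'E'
from h import *
s=robot.state();print(s['position'],s['joints'])
c=wsnap('w2.png');print(proj(c,[W((x,y,86)) for y in(-69,-23,23,69) for x in (-31,6,57)]))
t=snap('top','top1.png')['color']
a=cv2.imread('pics/w2.png')
b=np.hstack([cv2.resize(t[170:310,172:247,::-1],None,fx=3,fy=3),cv2.resize(a,None,fx=1,fy=1)])if 0 else a
E
```

```text
[ 523.43393734 -242.03070069  217.02853344] [ 0.81617566  0.39649776 -0.54647933  1.74910859  0.23408036  1.05871423
 -1.33333859]
[[268.93515801 240.04390882]
 [268.76411098 197.75334382]
 [268.51014181 134.96067172]
 [215.08859087 240.00340489]
 [213.24370824 197.69232217]
 [210.50434877 134.86704337]
 [161.19443879 239.96286517]
 [157.67271558 197.63124492]
 [152.44333406 134.77332589]
 [107.25263866 239.92228961]
 [102.0510638  197.57011198]
 [ 94.32701879 134.67951914]]
```

View pics/w2.png

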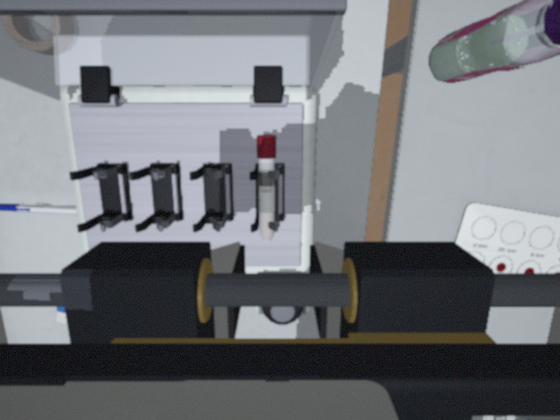

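View pics/top1.png

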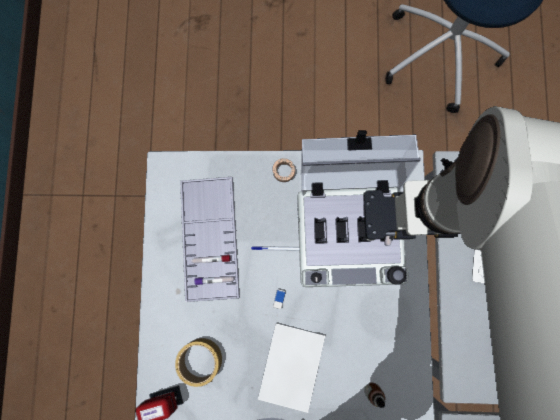

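```bash
sed -i 's/^MX=.*/MX=np.array([515.8,-165.7,0.048]); TR=np.array([504.4,147.9,0.0906])/' h.py; python3 - <<'E'
from h import *
c=W((6,-69,0))
plan([(c+[0,0,130],.048),(c+[0,0,80],.048)],.67,30)
E
```

```text
5 rows
[[0.003,-0.017,0.194,0.001,0,0,0.67],[0.003,-0.017,0.194,0,-0.001,0,0.67],[0.003,-0.017,0.195,0.001,0,0.001,0.67],[0,0,0.167,0,0,0,0.67],[0,0.001,0.166,0,0,0,0.67]]
```

Request:
{"fn": "jog_arm", "kwargs": {
  "series": [
    [0.003,-0.017,0.194,0.001,0,0,0.67],
    [0.003,-0.017,0.194,0,-0.001,0,0.67],
    [0.003,-0.017,0.195,0.001,0,0.001,0.67],
    [0,0,0.167,0,0,0,0.67],
    [0,0,0.166,0,0,0,0.67],
    [0,0,0,0,0,0,0.67],
    [0,0,0,0,0,0,1],
    [0,0,0,0,0,0,1],
    [0,0,0,0,0,0,1],
    [0,0,0,0,0,0,1]
  ],
  "force": 25
}}

```text
time_s: 8.52
position: [524.5, -234.3, 79.8]
ee_rot: [1.0, 0.023, 0.0, -0.0]
wrist_force: [0.3, 1.8, 6.5]
opening: 11.9
gripper_force: 25.0
```

Request:
{"fn": "jog_arm", "kwargs": {
  "series": [
    [0,0,-0.05,0,0,0,1],
    [0,0,-0.1,0,0,0,1],
    [0,0,-0.15,0,0,0,1],
    [0,0,-0.25,0,0,0,1],
    [0,0,-0.25,0,0,0,1],
    [0,0,-0.2,0,0,0,1],
    [0,0,0,0,0,0,1]
  ]
}}

```text
time_s: 9.4
position: [525.5, -235.3, 232.5]
ee_rot: [1.0, 0.023, 0.002, 0.001]
wrist_force: [0.7, -0.4, 0.4]
opening: 12.2
gripper_force: 25.0
```

```bash
python3 - <<'E'
from h import *
s=robot.state();print(s['position'],s['opening'])
b=W((88,0,0),TR)
plan([(b+[0,0,230],.0906+np.pi/2),(b+[0,0,100],.0906+np.pi/2)],1,45)
E
```

```text
[ 525.51290181 -235.3219815   232.48130658] 12.1500047276726
13 rows
[[0.056,-0.258,0.001,0,0,-0.103,1],[0.097,-0.246,0.001,0,0,-0.103,1],[0.136,-0.227,0.001,0,0,-0.103,1],[0.171,-0.202,0.001,0,0,-0.103,1],[0.201,-0.172,0.001,0,0,-0.103,1],[0.226,-0.138,0.002,0.001,0,-0.103,1],[0.245,-0.1,0.002,0,0,-0.103,1],[0.258,-0.059,0.002,0.001,0,-0.102,1],[0.264,-0.016,0.001,0,0,-0.103,1],[0.263,0.026,0.002,0.001,0,-0.102,1],[0,0,0.289,0,0,0,1],[0,0,0.289,0,0,0,1],[0.001,0,0.288,0,0,0,1]]
```

Request:
{"fn": "jog_arm", "kwargs": {
  "series": [
    [0.056,-0.258,0.001,0,0,-0.103,1],
    [0.097,-0.246,0.001,0,0,-0.103,1],
    [0.136,-0.227,0.001,0,0,-0.103,1],
    [0.171,-0.202,0.001,0,0,-0.103,1],
    [0.201,-0.172,0.001,0,0,-0.103,1],
    [0.226,-0.138,0.002,0,0,-0.103,1],
    [0.245,-0.1,0.002,0,0,-0.103,1],
    [0.258,-0.059,0.002,0,0,-0.102,1],
    [0.264,-0.016,0.001,0,0,-0.103,1],
    [0.263,0.026,0.002,0,0,-0.102,1],
    [0,0,0,0,0,0,1],
    [0,0,0,0,0,0,1]
  ]
}}

```text
time_s: 10.9
position: [589.7, 155.9, 226.2]
ee_rot: [0.675, 0.738, -0.001, -0.001]
wrist_force: [0.3, -0.3, 0.9]
opening: 12.2
gripper_force: 25.0
```

```bash
python3 - <<'E'
from h import *
s=robot.state();print(s['position'],s['opening'],s['joints'])
b=W((88,0,0),TR)
plan([(b+[0,0,60],.0906+np.pi/2),(b+[0,0,9],.0906+np.pi/2)],1,45)
c=wsnap('w3.png');print(proj(c,[W(p,TR) for p in[(140,61,10),(140,-61,10),(40,56,8),(40,-56,8),(-48,0,10),(-95,0,10),(-140,61,10),(-140,-61,10)]]).round(0))
E
```

```text
[589.68851529 155.88598412 226.20251209] 12.164400138710906 [ 0.37191051  0.57213097 -0.94889466  1.64284787  0.49245524  1.18824004
 -0.60228239]
6 rows
[[-0.001,0.005,0.277,0,0,0,1],[0,0.005,0.277,-0.001,0,0,1],[-0.001,0.004,0.277,0,0,0,1],[0,0.004,0.277,-0.001,0,-0.001,1],[0,0,0.17,0,0,0,1],[0,0,0.17,0,0,0,1]]
[[331. 125.]
 [327. 238.]
 [234. 129.]
 [237. 233.]
 [152. 184.]
 [108. 183.]
 [ 57. 125.]
 [ 74. 238.]]
```

View pics/w3.png

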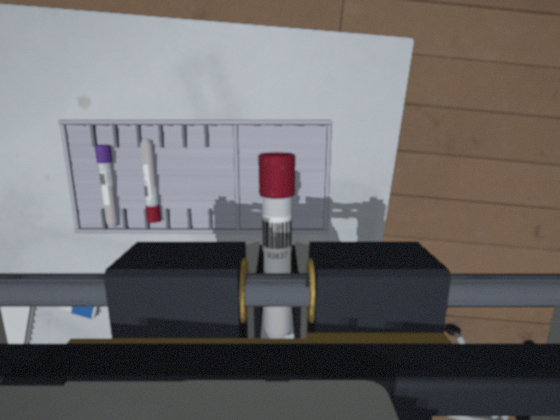

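Request:
{"fn": "jog_arm", "kwargs": {
  "series": [
    [0,0.005,0.277,0,0,0,1],
    [0,0.005,0.277,0,0,0,1],
    [-0.001,0.004,0.277,0,0,0,1],
    [0,0.004,0.277,0,0,0,1],
    [0,0,0.17,0,0,0,1],
    [0,0,0.18,0,0,0,1],
    [0,0,0,0,0,0,1],
    [0,0,0,0,0,0,1]
  ]
}}

```text
time_s: 11.95
position: [593.1, 157.1, 9.3]
ee_rot: [0.675, 0.738, 0.0, -0.001]
wrist_force: [-0.6, -0.0, 1.3]
opening: 12.0
gripper_force: 25.0
```

Request:
{"fn": "jog_arm", "kwargs": {
  "series": [
    [0,0,0,0,0,0,0.8],
    [0,0,0,0,0,0,0.7],
    [0,0,0,0,0,0,0.67],
    [0,0,-0.2,0,0,0,0.67],
    [0,0,-0.4,0,0,0,0.67],
    [0,0.3,-0.2,0,0,0,0.6],
    [-0.15,0.4,0,0,0,0,0.6],
    [-0.15,0.35,0,0,0,0,0.6],
    [0,0,0,0,0,0,0.6],
    [0,0,0,0,0,0,0.6]
  ]
}}

```text
time_s: 13.2
position: [751.0, 127.6, 127.2]
ee_rot: [0.674, 0.739, -0.0, -0.002]
wrist_force: [-0.6, 0.4, 0.6]
opening: 36.6
gripper_force: 0.0
```

```bash
python3 - <<'E'
from h import *
s=robot.state();print(s['position'],s['opening'])
c=wsnap('w4.png');print(proj(c,[W(p,TR) for p in[(140,61,10),(140,-61,10),(40,56,8),(40,-56,8),(-140,61,10),(-140,-61,10)]]).round(0))
E
```

```text
[751.04443885 127.64770647 127.19164156] 36.61009955054576
[[ 135.   67.]
 [ 149.  228.]
 [   0.   74.]
 [  26.  221.]
 [-251.   66.]
 [-196.  227.]]
```

View pics/w4.png

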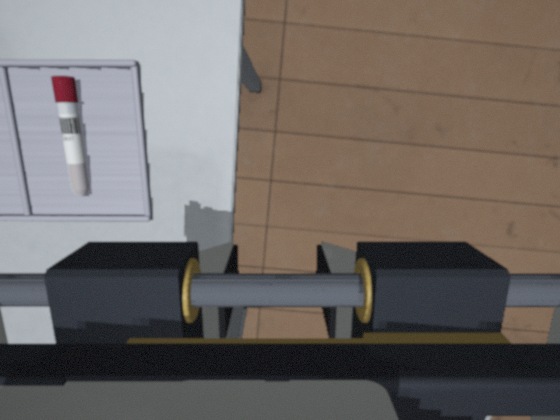

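```bash
python3 - <<'E'
from h import *
c=wsnap()
A=onz(c,(81,195),10.4);B=onz(c,(64,77),12);d=B-A;l=np.hypot(*d[:2]);print(A,B,l,A+d/l*37)
s=robot.state()
b=W((-70,-15,0),TR)
plan([(b+[0,0,150],.0906+np.pi/2)],.6,45)
E
```

```text
[595.01764121 122.46735479  10.4       ] [587.28496312 209.74209402  12.        ] 87.61663322869099 [591.75217576 159.32297492  11.07567079]
8 rows
[[0.023,-0.261,-0.018,0,0,0,0.6],[0.023,-0.261,-0.018,0,0,0,0.6],[0.023,-0.261,-0.018,0,0,0,0.6],[0.023,-0.261,-0.018,0,0,0,0.6],[0.023,-0.261,-0.017,0,0,0,0.6],[0.023,-0.261,-0.018,-0.001,0,0.001,0.6],[0.022,-0.262,-0.018,0,-0.001,0,0.6],[0.022,-0.261,-0.017,-0.001,0,0.001,0.6]]
```

Request:
{"fn": "jog_arm", "kwargs": {
  "series": [
    [0.023,-0.261,-0.018,0,0,0,0.6],
    [0.023,-0.261,-0.018,0,0,0,0.6],
    [0.023,-0.261,-0.018,0,0,0,0.6],
    [0.023,-0.261,-0.018,0,0,0,0.6],
    [0.023,-0.261,-0.017,0,0,0,0.6],
    [0.023,-0.261,-0.018,0,0,0,0.6],
    [0.022,-0.262,-0.018,0,0,0,0.6],
    [0.022,-0.261,-0.017,0,0,0,0.6],
    [0,0,0,0,0,0,0.6],
    [0,0,0,0,0,0,0.6],
    [0,0,0,0,0,0,0.6]
  ]
}}

```text
time_s: 14.68
position: [438.3, 125.9, 149.9]
ee_rot: [0.674, 0.738, 0.0, -0.001]
wrist_force: [0.5, -1.1, 0.2]
opening: 36.9
gripper_force: 0.0
```

```bash
python3 - <<'E'
from h import *
s=robot.state();print(s['position'],s['ee_rot'])
c=wsnap('w5.png');np.savez('w5.npz',eye=c['eye'],rotation=c['rotation'],camera_matrix=c['camera_matrix'])
E
```

```text
[438.32348257 125.87911279 149.92174484] [ 6.74438608e-01  7.38330292e-01  4.59255878e-04 -8.56619586e-04]
```

View pics/w5.png

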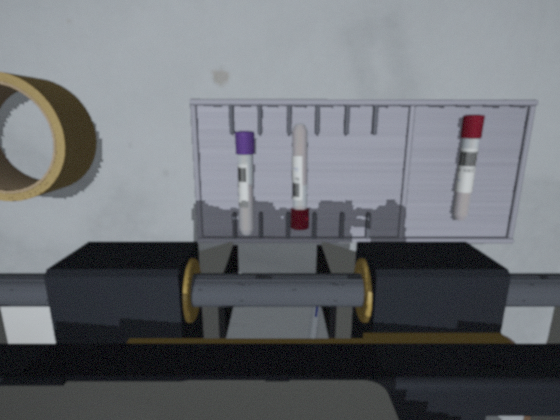

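```bash
python3 - <<'E'
from h import *
c=dict(np.load('w5.npz'))
for n,a,b in(('red',(299.5,123),(300,229)),('pur',(246.5,236),(244,131))):
    A=onz(c,a,10.4);B=onz(c,b,12);d=(B-A);l=np.hypot(*d[:2]);m=A+d/l*37;print(n,A,B,l,'mid',m, np.arctan2(d[1],d[0]))
m,e=fit(c,[[140,61,10],[140,-61,10],[-140,-61,10],[-140,61,10]],[(535,101),(513,240),(196,240),(192,102)],TR);print(m,e)
E
```

```text
red [450.14750782 190.8499967   10.4       ] [460.06534398 101.97247506  12.        ] 89.42917491320618 mid [454.25086602 154.07823509  11.06197636] -1.459666153728261
pur [414.16983815  90.78687354  10.4       ] [405.94130794 180.48363826  12.        ] 90.07340512814226 mid [410.78975479 127.63215867  11.05724172] 1.6622774756353464
[5.04074422e+02 1.52086283e+02 9.33567319e-02] [[ 2.75064457 -0.81778209]
 [-0.08808206  4.42487985]
 [ 0.12995872  4.90349622]
 [-4.71772029 -1.17430977]]
```

```bash
python3 - <<'E'
from h import *
plan([((454.4,152,60),1.665),((454.4,152,7),1.665)],.63,45)
E
```

```text
5 rows
[[0.054,0.041,0.2,0,0,-0.001,0.63],[0.054,0.041,0.199,0,-0.001,-0.001,0.63],[0.054,0.042,0.2,-0.001,0,0,0.63],[0,0,0.177,0,0,0,0.63],[0,0,0.176,0,0,0,0.63]]
```

Request:
{"fn": "jog_arm", "kwargs": {
  "series": [
    [0.054,0.041,0.2,0,0,-0.001,0.63],
    [0.054,0.041,0.199,0,0,-0.001,0.63],
    [0.054,0.042,0.2,0,0,0,0.63],
    [0,0,0.177,0,0,0,0.63],
    [0,0,0.176,0,0,0,0.63],
    [0,0,0,0,0,0,0.63],
    [0,0,0,0,0,0,0.63],
    [0,0,0,0,0,0,0.63]
  ]
}}

```text
time_s: 15.72
position: [453.7, 151.9, 6.9]
ee_rot: [0.673, 0.739, 0.0, -0.001]
wrist_force: [-0.2, -0.7, -0.4]
opening: 33.8
gripper_force: 0.0
```

Close, lift, and plan the transfer to clip 2.

Request:
{"fn": "jog_arm", "kwargs": {
  "series": [
    [0,0,0,0,0,0,1],
    [0,0,0,0,0,0,1],
    [0,0,0,0,0,0,1],
    [0,0,0,0,0,0,1],
    [0,0,-0.1,0,0,0,1],
    [0,0,-0.3,0,0,0,1],
    [0,0,-0.4,0,0,0,1],
    [0,0,-0.4,0,0,0,1],
    [0,0,-0.2,0,0,0,1],
    [0,0,0,0,0,0,1],
    [0,0,0,0,0,0,1]
  ],
  "force": 25
}}

```text
time_s: 17.1
position: [452.9, 150.9, 216.3]
ee_rot: [0.673, 0.739, -0.001, -0.001]
wrist_force: [-0.0, -0.2, -0.0]
opening: 11.9
gripper_force: 25.0
```

```bash
python3 - <<'E'
from h import *
s=robot.state();print(s['position'])
c=W((6,-23,0))
plan([(c+[0,0,215],.048)],1,45)
t=snap('top');print('hood/tray check')
cv2.imwrite('pics/top2.png',cv2.resize(t['color'][130:310,170:430,::-1],None,fx=3,fy=3))
E
```

```text
[452.90920876 150.93503096 216.31752313]
10 rows
[[-0.23,0.025,0.001,0,0,0.103,1],[-0.222,0.062,0.001,0,0,0.103,1],[-0.21,0.097,0.001,0,0,0.103,1],[-0.191,0.129,0.001,0,0,0.103,1],[-0.168,0.159,0,0,0,0.103,1],[-0.14,0.184,0.001,0,0,0.103,1],[-0.109,0.204,0,0,0,0.103,1],[-0.074,0.218,0.001,0,0.001,0.103,1],[-0.039,0.228,0,0,0,0.103,1],[-0.001,0.231,0,-0.001,0.001,0.102,1]]
hood/tray check
```

Request:
{"fn": "jog_arm", "kwargs": {
  "series": [
    [-0.23,0.025,0.001,0,0,0.103,1],
    [-0.222,0.062,0.001,0,0,0.103,1],
    [-0.21,0.097,0.001,0,0,0.103,1],
    [-0.191,0.129,0.001,0,0,0.103,1],
    [-0.168,0.159,0,0,0,0.103,1],
    [-0.14,0.184,0.001,0,0,0.103,1],
    [-0.109,0.204,0,0,0,0.103,1],
    [-0.074,0.218,0.001,0,0,0.103,1],
    [-0.039,0.228,0,0,0,0.103,1],
    [-0.001,0.231,0,0,0,0.102,1],
    [0,0,0,0,0,0,1],
    [0,0,0,0,0,0,1]
  ]
}}

```text
time_s: 18.65
position: [523.1, -186.5, 213.9]
ee_rot: [1.0, 0.025, -0.002, -0.002]
wrist_force: [0.2, 0.0, 0.1]
opening: 11.9
gripper_force: 25.0
```

```bash
python3 - <<'E'
from h import *
s=robot.state();print(s['position'],s['gripper_force'],s['opening'])
c=W((6,-23,0))
plan([(c+[0,0,125],.048),(c+[0,0,105],.048)],1,45)
w=wsnap('w6.png');print(proj(w,[W((x,y,86)) for y in(-23,23) for x in (-31,6,57)]))
E
```

```text
[ 523.07347256 -186.46899685  213.93208315] 24.984152913093567 11.927354919262577
3 rows
[[0,0.007,0.296,-0.001,0.001,0.001,1],[0,0.007,0.297,-0.001,0.002,0,1],[0,0.001,0.133,0,0,0,1]]
[[280.31941669 242.96844884]
 [280.58949385 200.47939309]
 [280.99140519 137.2499296 ]
 [226.09189453 242.72518796]
 [224.62705632 200.24351674]
 [222.44723891 137.02678359]]
```

View pics/w6.png

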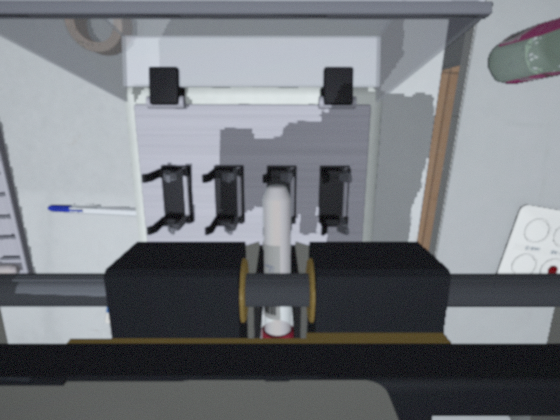

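Request:
{"fn": "jog_arm", "kwargs": {
  "series": [
    [0,0.007,0.296,0,0.001,0,1],
    [0,0.007,0.297,0,0.001,0,1],
    [0,0,0.133,0,0,0,1],
    [0,0,0,0,0,0,1],
    [0,0,0,0,0,0,1],
    [0,0,0,0,0,0,1]
  ]
}}

```text
time_s: 19.45
position: [525.3, -190.0, 108.2]
ee_rot: [1.0, 0.024, 0.002, -0.0]
wrist_force: [0.2, 0.2, 0.3]
opening: 12.1
gripper_force: 25.0
```

```bash
python3 - <<'E'
from h import *
s=robot.state();print(s['position'],s['wrist_force'])
plan([(W((6,-23,81)),.048)],1,6)
E
```

```text
[ 525.32468539 -190.02686986  108.17871173] [0.1971847  0.16697607 0.34252354]
5 rows
[[-0.003,-0.002,0.036,0,-0.001,0,1],[-0.003,-0.002,0.036,0,0,0,1],[-0.003,-0.003,0.036,0,-0.001,0,1],[-0.004,-0.002,0.037,0,0,0,1],[-0.003,-0.003,0.036,0,-0.001,0,1]]
```

Request:
{"fn": "jog_arm", "kwargs": {
  "series": [
    [-0.004,-0.004,0.036,0,0,0,1],
    [-0.003,-0.002,0.036,0,0,0,1],
    [0,0,0.036,0,0,0,1],
    [0,0,0.036,0,0,0,1],
    [0,0,0.036,0,0,0,1],
    [0,0,0,0,0,0,1],
    [0,0,0,0,0,0,1]
  ]
}}

```text
time_s: 20.32
position: [522.6, -188.6, 79.9]
ee_rot: [1.0, 0.024, 0.0, -0.001]
wrist_force: [-2.7, 3.5, 9.1]
opening: 11.9
gripper_force: 25.0
```

Request:
{"fn": "jog_arm", "kwargs": {
  "series": [
    [0,0,0.012,0,0,0,1],
    [0,0,0,0,0,0,1]
  ]
}}

```text
time_s: 20.58
position: [522.7, -188.6, 79.6]
ee_rot: [1.0, 0.024, 0.0, -0.0]
wrist_force: [-8.0, 4.1, 22.9]
opening: 11.6
gripper_force: 25.0
```

Request:
{"fn": "jog_arm", "kwargs": {
  "series": [
    [0,0,-0.012,0,0,0,1],
    [0,0,0,0,0,0,0.8],
    [0,0,0,0,0,0,0.67],
    [0,0,0,0,0,0,0.67],
    [0,0,-0.1,0,0,0,0.67],
    [0,0,-0.3,0,0,0,0.67],
    [0,0,-0.3,0,0,0,0.67],
    [0,0,-0.2,0,0,0,0.67],
    [0,0,0,0,0,0,0.67],
    [0,0,0,0,0,0,0.67]
  ]
}}

```text
time_s: 21.82
position: [522.3, -189.2, 214.5]
ee_rot: [1.0, 0.024, 0.001, -0.001]
wrist_force: [-0.6, 0.1, 0.7]
opening: 30.4
gripper_force: 0.0
```

```bash
python3 - <<'E'
from h import *
s=robot.state();print(s['position'])
w=wsnap();a=w['color'][:,:,::-1]
cv2.imwrite('pics/w7.png',cv2.resize(a[110:250,120:400],None,fx=2.6,fy=2.6,interpolation=3))
print((proj(w,[W((6+sx*d,y,86)) for y in(-23,) for sx in(1,-1) for d in (37,-51)])-[120,110])*2.6)
plan([((410.3,127,215),1.665)],.63,45)
E
```

```text
[ 522.25868432 -189.18987878  214.45463112]
[[408.2369821  116.30281186]
 [407.86913184 384.64794162]
 [407.92409935 344.54939201]
 [408.30078402  69.75959665]]
10 rows
[[-0.064,-0.214,0,0,0,-0.103,0.63],[-0.029,-0.222,0,0,0,-0.103,0.63],[0.007,-0.223,0,0,0,-0.103,0.63],[0.043,-0.219,-0.001,0,0,-0.103,0.63],[0.078,-0.209,0,0,0,-0.103,0.63],[0.111,-0.194,-0.001,0,0,-0.103,0.63],[0.14,-0.174,0,0,0,-0.103,0.63],[0.167,-0.149,-0.001,0,0,-0.103,0.63],[0.188,-0.12,0,0,-0.001,-0.103,0.63],[0.206,-0.089,-0.001,0,0,-0.102,0.63]]
```

View pics/w7.png

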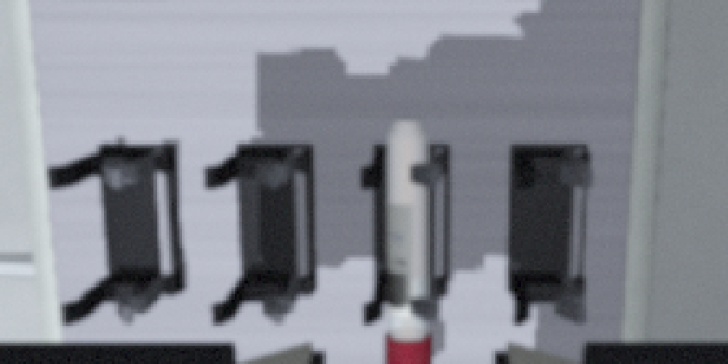

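Request:
{"fn": "jog_arm", "kwargs": {
  "series": [
    [-0.064,-0.214,0,0,0,-0.103,0.63],
    [-0.029,-0.222,0,0,0,-0.103,0.63],
    [0.007,-0.223,0,0,0,-0.103,0.63],
    [0.043,-0.219,-0.001,0,0,-0.103,0.63],
    [0.078,-0.209,0,0,0,-0.103,0.63],
    [0.111,-0.194,-0.001,0,0,-0.103,0.63],
    [0.14,-0.174,0,0,0,-0.103,0.63],
    [0.167,-0.149,-0.001,0,0,-0.103,0.63],
    [0.188,-0.12,0,0,0,-0.103,0.63],
    [0.206,-0.089,-0.001,0,0,-0.102,0.63],
    [0,0,0,0,0,0,0.63],
    [0,0,0,0,0,0,0.63]
  ]
}}

```text
time_s: 23.38
position: [410.7, 126.3, 214.8]
ee_rot: [0.674, 0.739, 0.001, -0.0]
wrist_force: [-0.2, 0.3, 0.2]
opening: 34.2
gripper_force: 0.0
```

```bash
python3 - <<'E'
from h import *
s=robot.state();print(s['position'])
w=wsnap('w8.png');np.savez('w8.npz',eye=w['eye'],rotation=w['rotation'],camera_matrix=w['camera_matrix'])
print(proj(w,[[414.2,90.8,10.4],[410.3,127,11],[405.9,180,12]]))
plan([((410.3,127,60),1.665),((410.3,127,7),1.665)],.63,45)
E
```

```text
[410.74173376 126.32627144 214.83100995]
[[277.42569958 218.89978404]
 [276.95703516 184.99285168]
 [277.54418681 132.13786618]]
6 rows
[[0.001,-0.001,0.258,0,0,0,0.63],[0.002,-0.001,0.258,0,0,-0.001,0.63],[0.001,-0.001,0.258,0,0,0,0.63],[0.002,-0.001,0.259,0,-0.001,-0.001,0.63],[0,0,0.176,0,0,0,0.63],[0,0,0.177,0,0,0,0.63]]
```

View pics/w8.png

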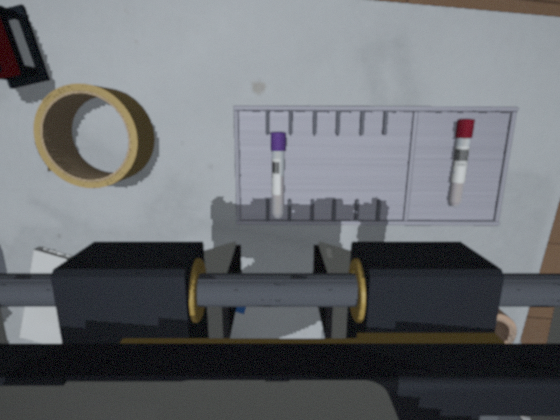

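Purple tube from (278,132) to (277,219), exactly as predicted and unmoved; the mixed tube lies in the back part. Descend and grasp.

Request:
{"fn": "jog_arm", "kwargs": {
  "series": [
    [0.001,-0.001,0.258,0,0,0,0.63],
    [0.001,-0.001,0.258,0,0,0,0.63],
    [0.001,-0.001,0.258,0,0,0,0.63],
    [0.002,-0.001,0.259,0,0,0,0.63],
    [0,0,0.176,0,0,0,0.63],
    [0,0,0.177,0,0,0,0.63],
    [0,0,0,0,0,0,0.63],
    [0,0,0,0,0,0,0.63],
    [0,0,0,0,0,0,0.63]
  ]
}}

```text
time_s: 24.55
position: [411.1, 127.6, 7.8]
ee_rot: [0.674, 0.739, 0.001, 0.0]
wrist_force: [-0.1, -0.6, 0.6]
opening: 34.0
gripper_force: 0.0
```

Request:
{"fn": "jog_arm", "kwargs": {
  "series": [
    [0,0,0,0,0,0,1],
    [0,0,0,0,0,0,1],
    [0,0,0,0,0,0,1],
    [0,0,0,0,0,0,1],
    [0,0,-0.1,0,0,0,1],
    [0,0,-0.3,0,0,0,1],
    [0,0,-0.4,0,0,0,1],
    [0,0,-0.4,0,0,0,1],
    [0,0,-0.2,0,0,0,1],
    [0,0,0,0,0,0,1],
    [0,0,0,0,0,0,1]
  ],
  "force": 25
}}

```text
time_s: 25.92
position: [409.8, 127.0, 216.7]
ee_rot: [0.673, 0.739, 0.0, -0.0]
wrist_force: [0.1, -0.2, 0.4]
opening: 11.7
gripper_force: 25.0
```

```bash
python3 - <<'E'
from h import *
s=robot.state();print(s['position'])
c=W((6,69,0))
plan([(c+[0,0,215],.048)],1,42)
E
```

```text
[409.76394493 127.00792834 216.71820311]
10 rows
[[-0.155,0.058,0.001,0,0,0.103,1],[-0.144,0.083,0.001,0,0,0.103,1],[-0.128,0.105,0.001,0,0,0.103,1],[-0.11,0.124,0.001,0,0,0.103,1],[-0.089,0.14,0.001,0,0,0.103,1],[-0.065,0.152,0.001,0,0,0.103,1],[-0.04,0.161,0.001,0,0,0.103,1],[-0.013,0.165,0.001,0,0,0.103,1],[0.014,0.165,0.001,0,0,0.102,1],[0.04,0.161,0.002,0,0,0.103,1]]
```

Request:
{"fn": "jog_arm", "kwargs": {
  "series": [
    [-0.155,0.058,0.001,0,0,0.103,1],
    [-0.144,0.083,0.001,0,0,0.103,1],
    [-0.128,0.105,0.001,0,0,0.103,1],
    [-0.11,0.124,0.001,0,0,0.103,1],
    [-0.089,0.14,0.001,0,0,0.103,1],
    [-0.065,0.152,0.001,0,0,0.103,1],
    [-0.04,0.161,0.001,0,0,0.103,1],
    [-0.013,0.165,0.001,0,0,0.103,1],
    [0.014,0.165,0.001,0,0,0.102,1],
    [0.04,0.161,0.002,0,0,0.103,1],
    [0,0,0,0,0,0,1],
    [0,0,0,0,0,0,1]
  ]
}}

```text
time_s: 27.42
position: [518.1, -94.4, 214.2]
ee_rot: [1.0, 0.026, -0.001, -0.002]
wrist_force: [0.3, 0.2, -0.5]
opening: 12.3
gripper_force: 25.0
```

```bash
python3 - <<'E'
from h import *
s=robot.state();print(s['position'],s['opening'])
c=W((6,69,0))
plan([(c+[0,0,125],.048),(c+[0,0,107],.048)],1,45)
E
```

```text
[518.1248905  -94.44811965 214.20404   ] 12.26294768861607
3 rows
[[0.001,0.008,0.297,-0.001,0,0.001,1],[0.001,0.007,0.298,-0.001,0.001,0.001,1],[0,0,0.12,0,0,0,1]]
```

Request:
{"fn": "jog_arm", "kwargs": {
  "series": [
    [0,0.006,0.297,0,0.001,0,1],
    [0,0.004,0.298,0,0,0,1],
    [0,0,0.12,0,0,0,1],
    [0,0,0,0,0,0,1],
    [0,0,0,0,0,0,1],
    [0,0,0,0,0,0,1]
  ]
}}

```text
time_s: 28.18
position: [520.8, -97.3, 110.0]
ee_rot: [1.0, 0.024, 0.003, -0.0]
wrist_force: [-0.2, 0.4, 0.0]
opening: 11.6
gripper_force: 25.0
```

```bash
python3 - <<'E'
from h import *
s=robot.state();print(s['position'],s['wrist_force'])
plan([(W((6,69,80.5)),.048)],1,6)
E
```

```text
[520.83943513 -97.25279883 110.01427736] [-0.24014801  0.38496661  0.01030618]
5 rows
[[-0.003,-0.001,0.039,0,-0.001,0,1],[-0.003,-0.001,0.039,0,-0.001,0,1],[-0.003,-0.001,0.04,0,-0.001,0,1],[-0.004,-0.001,0.039,0,0,0,1],[-0.003,-0.002,0.04,0,-0.001,0,1]]
```

Request:
{"fn": "jog_arm", "kwargs": {
  "series": [
    [-0.004,-0.002,0.039,0,0,0,1],
    [-0.004,-0.002,0.039,0,-0.001,0,1],
    [0,0,0.04,0,0,0,1],
    [0,0,0.039,0,0,0,1],
    [0,0,0.036,0,0,0,1],
    [0,0,0,0,0,0,1],
    [0,0,0,0,0,0,1]
  ]
}}

```text
time_s: 29.05
position: [519.6, -96.3, 80.4]
ee_rot: [1.0, 0.024, 0.002, -0.001]
wrist_force: [-1.0, 2.5, 10.1]
opening: 11.8
gripper_force: 25.0
```

Request:
{"fn": "jog_arm", "kwargs": {
  "series": [
    [0,0,0.01,0,0,0,1],
    [0,0,0,0,0,0,1]
  ]
}}

```text
time_s: 29.3
position: [519.7, -96.3, 80.2]
ee_rot: [1.0, 0.024, 0.002, -0.0]
wrist_force: [-5.4, 2.3, 22.6]
opening: 12.2
gripper_force: 25.0
```

Request:
{"fn": "jog_arm", "kwargs": {
  "series": [
    [0,0,-0.01,0,0,0,1],
    [0,0,0,0,0,0,0.8],
    [0,0,0,0,0,0,0.67],
    [0,0,0,0,0,0,0.67],
    [0,0,-0.1,0,0,0,0.67],
    [0,0,-0.3,0,0,0,0.67],
    [0,0,-0.3,0,0,0,0.67],
    [0,0,-0.2,0,0,0,0.67],
    [0,0,0,0,0,0,0.67],
    [0,0,0,0,0,0,0.67]
  ]
}}

```text
time_s: 30.55
position: [517.6, -96.9, 214.3]
ee_rot: [1.0, 0.024, 0.001, -0.001]
wrist_force: [-0.1, -0.7, -0.6]
opening: 30.6
gripper_force: 0.0
```

```bash
python3 - <<'E'
from h import *
s=robot.state();print(s['position'])
w=wsnap();a=w['color'][:,:,::-1]
cv2.imwrite('pics/w9.png',cv2.resize(a[110:250,150:430],None,fx=2.6,fy=2.6,interpolation=3))
print((proj(w,[W((6+d,y,86)) for y in(-23,69) for d in (37,51)])-[150,110])*2.6)
E
```

```text
[517.63291471 -96.88982463 214.25208198]
[[631.97289617 116.06694226]
 [635.78162633  69.47064732]
 [331.59213035 115.64737265]
 [331.67349487  69.05357315]]
```

View pics/w9.png

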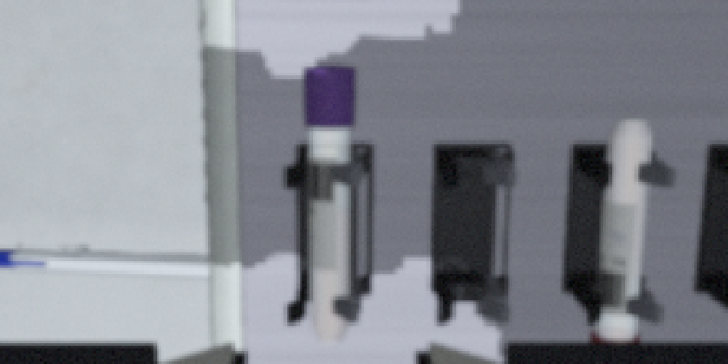

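```bash
python3 - <<'E'
from h import *
plan([((530,-100,285),.048),((670.5,-157.8,285),.048),((670.5,-157.8,218),.048)],.55,40)
E
```

```text
8 rows
[[0.042,0.012,-0.238,-0.001,0,0,0.55],[0.042,0.013,-0.237,0,0,0,0.55],[0.229,0.107,0,0,0,0,0.55],[0.229,0.108,0,0,0,0,0.55],[0.229,0.107,0,0,0,0,0.55],[0.23,0.108,-0.001,0,0,0,0.55],[0,0,0.224,0,0,0,0.55],[0,0,0.223,0,0,0,0.55]]
```

Request:
{"fn": "jog_arm", "kwargs": {
  "series": [
    [0.042,0.012,-0.238,0,0,0,0.55],
    [0.042,0.013,-0.237,0,0,0,0.55],
    [0.229,0.107,0,0,0,0,0.55],
    [0.229,0.108,0,0,0,0,0.55],
    [0.229,0.107,0,0,0,0,0.55],
    [0.23,0.108,0,0,0,0,0.55],
    [0,0,0,0,0,0,0.55],
    [0,0,0.224,0,0,0,0.55],
    [0,0,0.223,0,0,0,0.55],
    [0,0,0,0,0,0,0.55],
    [0,0,0,0,0,0,0.55]
  ]
}}

```text
time_s: 31.98
position: [671.2, -157.3, 219.6]
ee_rot: [1.0, 0.024, 0.001, -0.001]
wrist_force: [0.0, -0.2, 0.4]
opening: 41.1
gripper_force: 0.0
```

Request:
{"fn": "jog_arm", "kwargs": {
  "series": [
    [0,0,0,0,0,0,1],
    [0,0,0,0,0,0,1],
    [0,0,0,0,0,0,1],
    [0,0,0,0,0,0,1]
  ],
  "force": 20
}}

```text
time_s: 32.48
position: [671.6, -157.6, 219.4]
ee_rot: [1.0, 0.024, 0.001, -0.001]
wrist_force: [-1.3, -0.2, 2.5]
opening: 15.9
gripper_force: 20.0
```

```bash
python3 - <<'E'
from h import *
a0=np.arctan2(172.4,72);r=np.hypot(172.4,72);n=22
th=np.linspace(0,1.725,n+1);p=np.c_[r*np.cos(a0+th),r*np.sin(a0+th)];d=np.diff(p,axis=0)/150
print(str([[round(float(x),3)+0.,0,round(float(-z),3)+0.,0,0,0,1] for x,z in d]).replace(' ',''))
E
```

```text
[[-0.092,0,-0.034,0,0,0,1],[-0.094,0,-0.027,0,0,0,1],[-0.096,0,-0.019,0,0,0,1],[-0.097,0,-0.012,0,0,0,1],[-0.098,0,-0.004,0,0,0,1],[-0.098,0,0.003,0,0,0,1],[-0.097,0,0.011,0,0,0,1],[-0.096,0,0.019,0,0,0,1],[-0.094,0,0.026,0,0,0,1],[-0.092,0,0.033,0,0,0,1],[-0.089,0,0.04,0,0,0,1],[-0.085,0,0.047,0,0,0,1],[-0.081,0,0.054,0,0,0,1],[-0.077,0,0.06,0,0,0,1],[-0.072,0,0.066,0,0,0,1],[-0.067,0,0.071,0,0,0,1],[-0.061,0,0.076,0,0,0,1],[-0.055,0,0.081,0,0,0,1],[-0.048,0,0.085,0,0,0,1],[-0.041,0,0.088,0,0,0,1],[-0.034,0,0.091,0,0,0,1],[-0.027,0,0.094,0,0,0,1]]
```

Request:
{"fn": "jog_arm", "kwargs": {
  "series": [
    [-0.092,0,-0.034,0,0,0,1],
    [-0.094,0,-0.027,0,0,0,1],
    [-0.096,0,-0.019,0,0,0,1],
    [-0.097,0,-0.012,0,0,0,1],
    [-0.098,0,-0.004,0,0,0,1],
    [-0.098,0,0.003,0,0,0,1],
    [-0.097,0,0.011,0,0,0,1],
    [-0.096,0,0.019,0,0,0,1],
    [-0.094,0,0.026,0,0,0,1],
    [-0.092,0,0.033,0,0,0,1],
    [-0.089,0,0.04,0,0,0,1]
  ]
}}

```text
time_s: 33.85
position: [513.3, -165.2, 212.6]
ee_rot: [1.0, 0.024, 0.0, -0.001]
wrist_force: [0.5, 0.9, 1.6]
opening: 15.8
gripper_force: 20.0
```

Request:
{"fn": "jog_arm", "kwargs": {
  "series": [
    [-0.085,0,0.047,0,0,0,1],
    [-0.081,0,0.054,0,0,0,1],
    [-0.077,0,0.06,0,0,0,1],
    [-0.072,0,0.066,0,0,0,1],
    [-0.067,0,0.071,0,0,0,1],
    [-0.061,0,0.076,0,0,0,1],
    [-0.055,0,0.081,0,0,0,1],
    [-0.048,0,0.085,0,0,0,1],
    [-0.041,0,0.088,0,0,0,1],
    [-0.034,0,0.091,0,0,0,1],
    [-0.027,0,0.09,0,0,0,1],
    [0,0,0,0,0,0,1]
  ]
}}

```text
time_s: 35.35
position: [418.1, -169.8, 90.8]
ee_rot: [1.0, 0.024, 0.001, -0.001]
wrist_force: [0.6, -1.5, -1.9]
opening: 15.6
gripper_force: 20.0
```

Request:
{"fn": "jog_arm", "kwargs": {
  "series": [
    [0,0,0,0,0,0,0.6],
    [0,0,0,0,0,0,0.6],
    [0,0,0,0,0,0,0.6],
    [0,0,-0.15,0,0,0,0.6],
    [0,0,-0.25,0,0,0,0.8],
    [0.03,0.18,0,0,0,0,1],
    [0.03,0.18,0,0,0,0,1],
    [0,0.18,0,0,0,0,1],
    [0,0,0,0,0,0,1],
    [0,0,0,0,0,0,1],
    [0,0,0,0,0,0,1]
  ]
}}

```text
time_s: 36.72
position: [431.1, -249.0, 151.6]
ee_rot: [1.0, 0.025, 0.001, -0.001]
wrist_force: [-1.0, -0.0, 0.5]
opening: 0.3
gripper_force: 0.0
```

```bash
python3 - <<'E'
from h import *
s=robot.state();print(s['position'],s['opening'])
plan([((428.8,-252.6,112),.048)],1,40)
c=snap('scene');t=snap('top')
cv2.imwrite('pics/f1.png',np.hstack([cv2.resize(c['color'][130:260,220:360,::-1],None,fx=3,fy=3),cv2.resize(t['color'][170:300,290:420,::-1],None,fx=2.9,fy=3)]))
E
```

```text
[ 431.11060033 -248.97747454  151.5569644 ] 0.25371873378669996
1 rows
[[-0.017,0.024,0.264,-0.001,-0.001,0.001,1]]
```

View pics/f1.png

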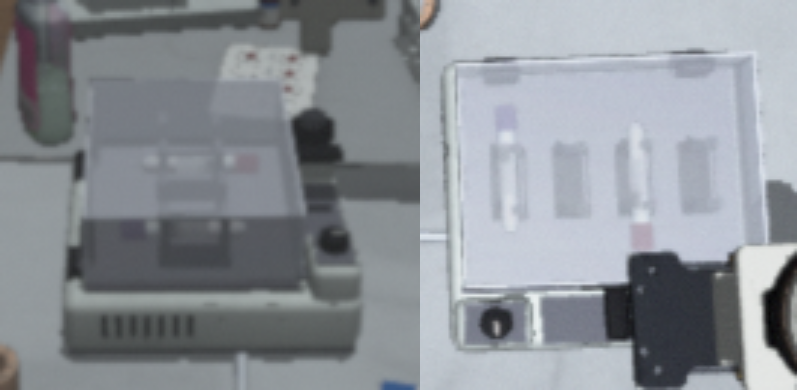

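Request:
{"fn": "jog_arm", "kwargs": {
  "series": [
    [-0.015,0.024,0.2,0,0,0,1],
    [0,0,0.06,0,0,0,1],
    [0,0,0,0,0,0,1],
    [0,0,0,0,0,0,1]
  ]
}}

```text
time_s: 37.33
position: [429.7, -253.8, 113.2]
ee_rot: [1.0, 0.024, 0.001, -0.001]
wrist_force: [0.1, 0.9, 0.1]
opening: 0.2
gripper_force: 0.0
```

Request:
{"fn": "jog_arm", "kwargs": {
  "series": [
    [0,0,0.02,0,0,0,1],
    [0,0,0.02,0,0,0,1],
    [0,0,0.02,0,0,0,1],
    [0,0,0,0,0,0,1]
  ]
}}

```text
time_s: 37.83
position: [428.8, -253.8, 103.2]
ee_rot: [1.0, 0.024, 0.001, -0.001]
wrist_force: [-1.0, 0.4, -0.5]
opening: 0.2
gripper_force: 0.0
```

Request:
{"fn": "jog_arm", "kwargs": {
  "series": [
    [0,0,0.02,0,0,0,1],
    [0,0,0.02,0,0,0,1],
    [0,0,0,0,0,0,1],
    [0,0,0,0,0,0,1]
  ]
}}

```text
time_s: 38.33
position: [429.2, -254.0, 97.7]
ee_rot: [1.0, 0.024, 0.001, -0.001]
wrist_force: [1.3, 0.0, 1.7]
opening: 0.5
gripper_force: 1.0
```

Request:
{"fn": "jog_arm", "kwargs": {
  "series": [
    [0,0,0.02,0,0,0,1],
    [0,0,0.02,0,0,0,1],
    [0,0,0,0,0,0,1],
    [0,0,0,0,0,0,1]
  ]
}}

```text
time_s: 38.83
position: [429.4, -254.1, 93.8]
ee_rot: [1.0, 0.024, 0.001, 0.0]
wrist_force: [-7.2, 3.1, 27.3]
opening: 0.5
gripper_force: 13.7
```

Request:
{"fn": "jog_arm", "kwargs": {
  "series": [
    [0,0,0,0,0,0,1],
    [0,0,-0.1,0,0,0,1],
    [0,0,-0.3,0,0,0,1],
    [0,0,-0.4,0,0,0,1],
    [0,0,-0.2,0,0,0,1],
    [0,0.3,0,0,0,0,1],
    [0,0.3,0,0,0,0,1],
    [0,0,0,0,0,0,1],
    [0,0,0,0,0,0,1]
  ]
}}

```text
time_s: 39.95
position: [433.0, -343.1, 240.8]
ee_rot: [1.0, 0.024, 0.001, -0.002]
wrist_force: [-0.4, 0.1, 0.6]
opening: 0.2
gripper_force: 0.0
```

```bash
python3 - <<'E'
from h import *
s=robot.state();print(s['time_s'],s['position'],s['wrist_force'])
t=snap('top')
cv2.imwrite('pics/f2.png',cv2.resize(t['color'][150:320,165:430,::-1],None,fx=3,fy=3))
E
```

```text
39.95 [ 433.04829152 -343.13329961  240.8188206 ] [-0.3983401   0.14761341  0.56957201]
```

View pics/f2.png

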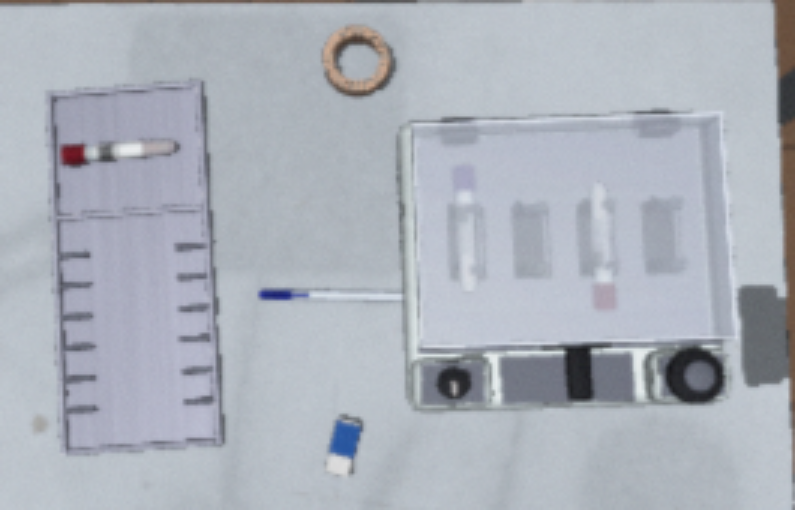

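The picture shows everything in place: the mixed tube in the tray's back part (about (120,150)), tubes in clips 4 and 2 (about (465,230) and (600,245)), the hood shut, and the pen, rubber and plaster where they were.

```bash
python3 -c "
from rig import ticket; print(ticket.job_done())"
```

```text
the job is handed in; nothing more can be done
None
```

The job is done and handed in at about 40 s of the 210 s allowed: the one mixed tube lies in the tray's back part, the two waiting tubes are snapped into clips 2 and 4, the hood is shut, and start was pressed fully in with it shut; the hand-in returned no verdict.

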